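# Set the burr gap of a bench mill by feel

### The arm

A 6-joint arm with a two-finger parallel gripper is mounted at the origin on a cart in front of the work surface, level with it; the furniture and walls round the work are solid. World frame = base frame: x ahead of the robot, y to its left, z up, the work surface at z = 0. Lengths are in m, angles in rad, forces in N, time in s.
With the tool pointing down it reaches from about 0.375 to 0.975 m from the base axis. Payload 3.8 kg.
Tool frame: the origin (TCP) lies midway between the tips of the shut fingers; the grasp point (between the pads) lies 19 mm behind it; z points along the fingers, y is the line along which they close (so a half turn about z gives the same grasp; the last joint's range is limited). The gripper opens to 85 mm and grips with 20 to 120 N. Pads are 22 mm wide; open, the fingers measure 114 mm over their backs; the gripper's body (76 mm by 85 mm) begins 54 mm behind the grasp point. The pads swing forward as they close: fully open they stand 13 mm farther back than shut.
Start: joints at [1.3, 0.264, 1.604, -0, 1.274, -0.037], TCP at [0.156, 0.657, 0.209] pointing down, gripper open.
Joint ranges: [-2.63, 2.63], [-0.94, 2.18], [0.31, 2.57], [-1.31, 4.45], [0, 2.66], [-2.55, 2.55]. Speed limits (rad/s): [2.57, 2.57, 3.14, 3.14, 3.14, 3.14].

### API

Orientations are given as a rotation vector (axis times angle).
In Python, from station import state, eyes, workorder gives the robot as it stands.
- The arm moves only by the tool apply_moves, never from a script. Its argument "increments" is a list of rows, each a list of 7 numbers: the shift along the world's x, y, z in mm, then the turn, a rotation vector about the world's x, y, z in degrees, then the opening, from 0 (shut) to 1 (fully open). A call has 1 to 12 rows; each row shifts and turns the commanded pose from where the row before left it; what a row does not reach is not made up. A row lasts 1/10 s, in which the tool goes at most 50 mm and 8.59 degrees, less where a joint would pass 70% of its speed; a pose out of reach is approached as far as the arm can. A call with a gripper value outside its range is refused whole. The fingers move at their own pace and stop on an object; "squeeze" is the grip in N (left out, the last holds). Time passes only in rows, so rows that do not move let the fingers close. It gives the time, the measured TCP pose, the force, the opening and the grip force at its end, in the units of the state.
- state(): the state, without advancing time (a new reading comes with each control period).
- eyes.get_image(name): name is "side" or "top" or "wrist"; returns (picture, depth): 480x640x3 uint8, red, green, blue; 480x640 float32, m along the optical axis (not along the pixel's ray), 0 where there is no reading.
- eyes.camera_info(name): a dict with "mtx" (3x3 intrinsics, pixels), "R" (3x3) and "t" (3): a world point X has camera coordinates R X + t. Camera axes: x right, y down, z forward; pixel columns grow to the right and rows downward; lengths in m; the calibration is good to about 2 mm. A picture is of the moment at which its call begins: read the wrist's pose just before it. camera_info takes no time and is no camera call; for the wrist camera it gives the pose at the moment of the call.
- workorder.job_done(): hands the job in; it is judged then, once.
The state is a dict: "time": time; "joints": joint angles; "joint_vel": joint speeds; "joint_torque": joint torques, N m; "eef_pos": TCP position; "eef_rot": TCP orientation; "contact_force": force on the tool from outside, world axes, zero at the start; "moment": the same for the moment, N m; "width": finger opening in m; "finger_force": force on a finger pad.
Only numpy, scipy, OpenCV 4.12 (cv2) and the standard library are available. Lean on these libraries where they do the work, as an engineer would, in place of code of your own. Each camera call takes 0.05 s, during which the arm holds its last target. There are 200 camera calls.

### The job

Set the filler mill: turn the adjustment ring on top of it clockwise (seen from above) until you feel the burrs just touch, without forcing it, then back it off counter-clockwise by exactly four clicks and let go. Leave the cup under the mill and the other things on the bench where they are.

Things in the scene. Friction and masses are not known exactly. Their poses are not given: they have to be found in the camera images.
- ring_grip (a point): Centre of the black oblong grip block of the adjustment ring on the mill's head, on the turning axis: block 58 mm long (point x), 40 mm wide (point y), 28 mm high (z up), pinched across its flat 40 mm sides. Block top 14 mm above the point; below the block a round skirt, 70 mm across: its top 14 mm, the mill head's top 24 mm below the point. The point is 209 mm above the bench.
- ring: The adjustment ring (block and skirt). Origin on its axis at the head's top, x towards its white pointer line. It only turns about z: clockwise from above closes the burrs. It clicks 20 times a turn (0.314 rad a click), each click takes 0.2 to 0.4 N m to pass and then pulls on, and it stays in the click where it is left. At the start it stands 5 to 7 clicks (1.5 to 2.4 rad) before the touch: use two or more grasps.
- upper_burr (a point): Moving burr, hidden in the mill head on its axis, about 130 mm above the bench. The ring lifts it only 0.15 mm a click, so its measured height is too coarse to set the gap by. Height above lower_burr: 0 at the touch, 0.6 mm at four clicks. The touch is itself a click position; where the pointer then stands differs from mill to mill and cannot be seen.
- lower_burr (a point): Fixed burr, hidden in the head on its axis, 130 mm above the bench; x points to the motor at the back. From the touch on, the ring resists like a stiff spring, 8 N m per rad, without further clicks: a resistance of 0.5 to 1.0 N m that grows and does not drop is a clear touch; more than 1.5 N m (0.2 rad past the touch) strains the burrs.
- catch_cup: Clear cup, 83 mm across and 82 mm high, standing on the mill's base plate under the head; origin at the middle of its underside. Leave it.
- hexkeys: Stand of hex keys, 50x102x94 mm, to the right of the mill; origin at the middle of its underside. Leave it.
- brush: Flat brush, 37x196x11 mm, lying left of the mill; origin at the middle of its underside. Leave it.
- resin_tub: Lidded tub, 100 mm across, 73 mm high, to the right of the mill and the hex keys; origin at the middle of its underside. Leave it.
- pens: Pot of pens and scissors, 76x100x151 mm, to the right; origin at the middle of its underside. Leave it.
- tape_roll0: Roll of tape, 112 mm across, 50 mm high, on the right; origin at the middle of its underside. Leave it.
- bolt_tin: Tin of bolts, 82x88x36 mm, far right; origin at the middle of its underside. Leave it.

How it is judged:
By the outcome, as a careful person would: the job done as asked, in the order asked, and still so for the second after the job is handed in, with the robot touching nothing.
It also fails if it takes over 58 s, if anything falls off the work surface, if the arm or the gripper's body presses on something with over 40 N, if the wrist force passes 120 N, or if a joint passes its speed limit or range.

## Working session

There is one attempt and no reset: what is moved stays moved. The work goes in short steps, Python scripts to look and compute and a tool call to move; the robot and the scene stay as the last step left them, time stands still between calls to the robot, and variables do not carry over. Pictures are saved under pics/ and viewed, at most 10 in all, crops included, and the job is handed in when it is done.

Besides the shell and the picture viewer there is one more tool, called as name(argument=value, ...), one argument or row to a line, values as JSON. apply_moves: Moves the arm, as the interface text tells. Its arguments: {"type":"object","properties":{"increments":{"type":"array"},"squeeze":{"type":"number"}},"required":["increments"]}

```bash
mkdir -p pics; ls; python3 - <<'E'
from station import state, eyes, workorder
import cv2, numpy as np
print(state())
for n in ("side","top"):
    im,d=eyes.get_image(n); cv2.imwrite(f"pics/{n}0.png",im[...,::-1]); np.save(f"pics/{n}0.npy",d)
    c=eyes.camera_info(n); print(n,c)
E
```

```text
pics
{'time': 0.0, 'joints': array([ 1.30008900e+00,  2.64744881e-01,  1.60536629e+00, -3.38301822e-06,
        1.27368569e+00, -3.68968464e-02]), 'joint_vel': array([-4.82628764e-04,  8.96898151e-04, -9.46631592e-04,  3.49708048e-05,
        1.59562033e-03,  4.93670982e-04]), 'joint_torque': array([ 3.43681877e-04, -5.15124714e+01, -3.67302239e+01,  1.06697262e-04,
        1.31706076e-02, -1.28326469e-06]), 'eef_pos': array([0.1561827 , 0.6558903 , 0.20777181]), 'eef_rot': array([-0.36639186, -3.11981541,  0.0034219 ]), 'contact_force': array([0.45877981, 0.38925615, 0.2169946 ]), 'moment': array([-0.01032572,  0.01752373, -0.00359966]), 'finger_force': 0.0, 'width': 0.08520126858439135}
side {'mtx': array([[437.6511572 ,   0.        , 315.83558178],
       [  0.        , 437.6511572 , 236.8546956 ],
       [  0.        ,   0.        ,   1.        ]]), 'R': array([[-9.99875425e-01, -1.29251082e-02, -9.05956158e-03],
       [-4.45247139e-04,  5.96840065e-01, -8.02360105e-01],
       [ 1.57777005e-02, -8.02256117e-01, -5.96771469e-01]]), 't': array([0.50031955, 0.12026051, 1.47216158])}
top {'mtx': array([[536.67262633,   0.        , 319.21984693],
       [  0.        , 536.67262633, 236.79462113],
       [  0.        ,   0.        ,   1.        ]]), 'R': array([[-0.02192217, -0.99975171,  0.00399208],
       [-0.99060342,  0.02118204, -0.13511546],
       [ 0.13499736, -0.0069166 , -0.99082182]]), 't': array([0.01693492, 0.49577708, 2.08788036])}
```

View pics/side0.png

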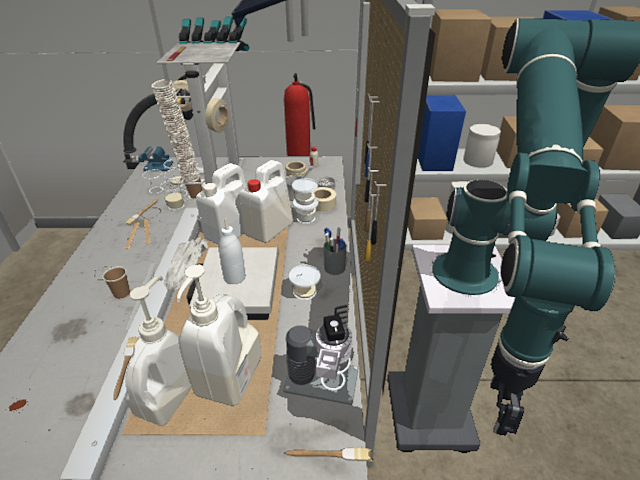

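View pics/top0.png

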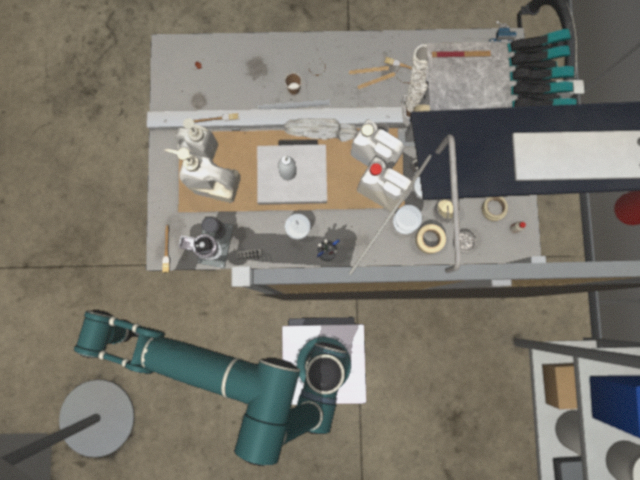

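The side view shows the mill at about (333,330), with its black grip block. The top view shows it at about (205,244). A pegboard wall between robot and bench begins at about column 232 in the top view. Next I'll take enlarged crops and measure.

```bash
cat > h.py <<'E'
from station import state, eyes, workorder
import cv2, numpy as np
def world(n,u,v,d=None,z=None):
    "pixel -> world by depth d or on plane z"
    c=eyes.camera_info(n); r=np.linalg.inv(c["mtx"])@[u,v,1.]
    o=-c["R"].T@c["t"]; r=c["R"].T@r
    s=d if z is None else (z-o[2])/r[2]
    return o+r*s
E
python3 - <<'E'
from h import *
out=[]
for n,(u,v) in (("side",(333,330)),("top",(210,244))):
    im=cv2.imread(f"pics/{n}0.png"); out.append(cv2.resize(im[v-30:v+30,u-40:u+40],None,fx=9,fy=9,interpolation=cv2.INTER_CUBIC)[:, :400*9//9*2][:, :720])
cv2.imwrite("pics/crop_s.png",out[0]);cv2.imwrite("pics/crop_t.png",out[1])
d=np.load("pics/top0.npy")
for p in [(200,240),(204,244),(208,246),(212,250),(204,235),(232,262),(232,270),(234,285),(260,272),(300,265),(300,290)]:
    print("top",p,world("top",*p,d=d[p[1],p[0]]).round(3))
d=np.load("pics/side0.npy")
for p in [(335,323),(333,328),(372,440),(405,10),(432,10),(368,440)]:
    print("side",p,world("side",*p,d=d[p[1],p[0]]).round(3))
E
```

```text
top (200, 240) [0.468 0.437 0.219]
top (204, 244) [0.453 0.421 0.222]
top (208, 246) [0.446 0.408 0.217]
top (212, 250) [0.436 0.401 0.181]
top (204, 235) [0.49  0.428 0.19 ]
top (232, 262) [0.406 0.355 0.003]
top (232, 270) [0.31  0.224 0.839]
top (234, 285) [0.274 0.22  0.835]
top (260, 272) [0.305 0.159 0.819]
top (300, 265) [ 0.389  0.085 -0.005]
top (300, 290) [ 0.292  0.089 -0.061]
side (335, 323) [0.449 0.428 0.222]
side (333, 328) [0.454 0.444 0.223]
side (372, 440) [ 0.285  0.22  -0.67 ]
side (405, 10) [0.321 0.191 0.828]
side (432, 10) [0.278 0.224 0.833]
side (368, 440) [ 0.301  0.219 -0.672]
```

View pics/crop_s.png

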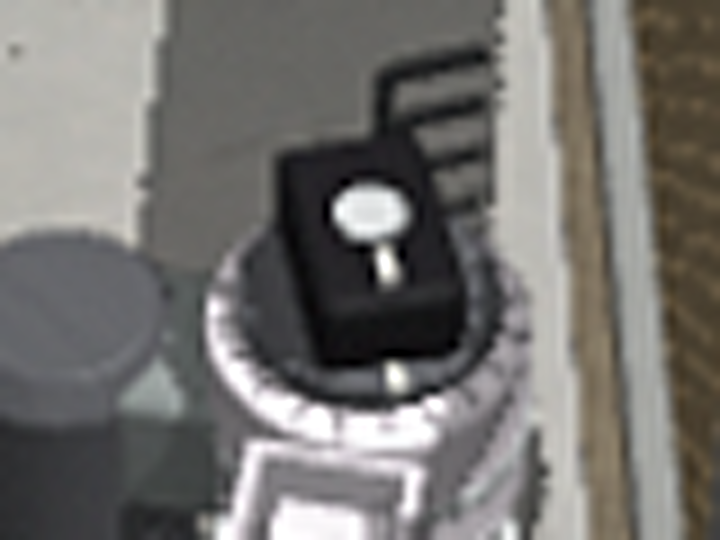

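View pics/crop_t.png

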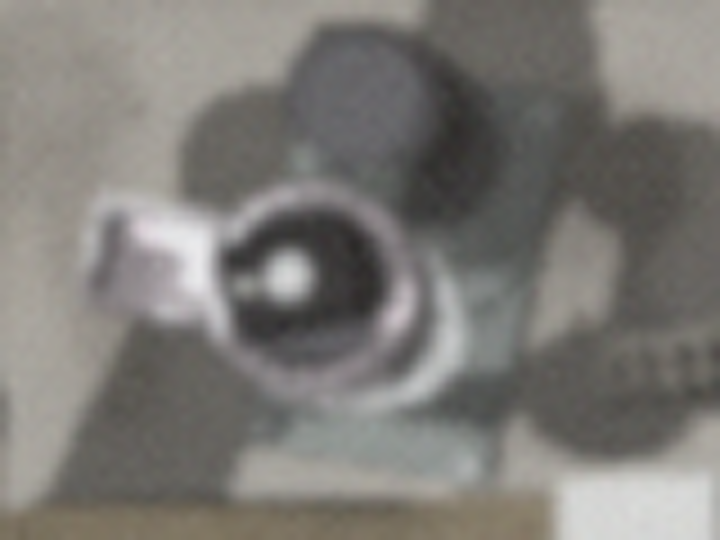

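The block's white disc is at side (334.2,323.6) and top (202.2,244.6). The pointer runs roughly toward +y. The wall end (y up to 0.22, x 0.27–0.32, z up to 0.835) is close to the arm's path, so I'll check the arm's heights and clearance.

```bash
python3 - <<'E'
from h import *
d=np.load("pics/top0.npy")
for p in [(325,372),(325,350),(300,400),(278,375),(265,400),(262,440),(240,380),(210,368),(180,358),(150,348),(130,330),(118,345),(95,335),(95,320)]:
    print("top",p,world("top",*p,d=d[p[1],p[0]]).round(3))
d=np.load("pics/side0.npy")
for p in [(480,190),(480,230),(550,60),(600,40),(545,130),(545,180),(510,200),(590,200),(550,270),(525,320),(510,390)]:
    print("side",p,world("side",*p,d=d[p[1],p[0]]).round(3))
print("disc",world("side",334.2,323.6,z=.223),world("top",202.2,244.6,z=.223))
f=lambda u,v:world("side",293+u/9,300+v/9,z=.223)
c=[f(283,155),f(415,140),f(462,295),f(312,305)]
print(np.array(c).round(4),np.mean(c,0))
m=(c[3]+c[2]-c[0]-c[1]); print("axis deg",np.degrees(np.arctan2(m[1],m[0])),np.linalg.norm(m)/2, np.linalg.norm(c[0]-c[1]))
from scipy.spatial.transform import Rotation as R
print(R.from_rotvec(state()["eef_rot"]).as_matrix().round(3))
E
```

```text
top (325, 372) [ 0.007 -0.001  0.33 ]
top (325, 350) [ 0.077 -0.003  0.308]
top (300, 400) [-0.087  0.084  0.284]
top (278, 375) [0.055 0.119 0.797]
top (265, 400) [-0.003  0.151  0.798]
top (262, 440) [-0.095  0.159  0.801]
top (240, 380) [0.042 0.215 0.773]
top (210, 368) [0.07  0.296 0.738]
top (180, 358) [0.094 0.379 0.711]
top (150, 348) [0.119 0.466 0.682]
top (130, 330) [0.159 0.618 0.398]
top (118, 345) [ 0.043  1.12  -0.874]
top (95, 335) [0.154 0.641 0.615]
top (95, 320) [0.195 0.646 0.605]
side (480, 190) [0.028 0.028 0.337]
side (480, 230) [0.015 0.065 0.224]
side (550, 60) [0.059 0.269 0.756]
side (600, 40) [-0.057  0.205  0.776]
side (545, 130) [0.118 0.441 0.693]
side (545, 180) [0.124 0.499 0.634]
side (510, 200) [0.184 0.528 0.614]
side (590, 200) [0.076 0.551 0.628]
side (550, 270) [0.183 0.683 0.604]
side (525, 320) [0.187 0.679 0.506]
side (510, 390) [0.172 0.688 0.35 ]
disc [0.45080346 0.43089224 0.223     ] [0.45094939 0.42775232 0.223     ]
[[0.473  0.4114 0.223 ]
 [0.4388 0.406  0.223 ]
 [0.4287 0.4579 0.223 ]
 [0.466  0.4613 0.223 ]] [0.45165327 0.43417239 0.223     ]
axis deg 99.5690850415562 0.05163924386769398 0.034620275083684156
[[-0.973  0.232 -0.001]
 [ 0.232  0.973 -0.002]
 [ 0.    -0.002 -1.   ]]
```

```bash
python3 - <<'E'
from h import *
P=[]
for n in ("top","side"):
    d=np.load(f"pics/{n}0.npy"); c=eyes.camera_info(n)
    v,u=np.nonzero(d>0); r=np.linalg.inv(c["mtx"])@np.c_[u,v,np.ones(len(u))].T
    X=((r*d[v,u]).T-c["t"])@c["R"]; P.append(X)
T,S=P
for n,X in zip(("top","side"),P):
    w=X[(X[:,0]>.24)&(X[:,0]<.36)&(X[:,1]<.27)&(X[:,1]>0)&(X[:,2]>.3)]
    print(n,"wall x",np.percentile(w[:,0],[1,99]),"ymax",np.percentile(w[:,1],[99,99.8]),"z",w[:,2].max())
    e=np.array([.267,.9635]); l=np.array([.9635,-.267])
    R_=X[:,:2]@e; L=X[:,:2]@l
    for a in np.arange(.2,.75,.05):
        m=(abs(R_-a)<.02)&(abs(L)<.2)&(X[:,2]>.25)&(X[:,0]<.24)
        if m.sum()>5: print(n,"arm r",a.round(2),"lat",np.percentile(L[m],[1,99]).round(3),"z",np.percentile(X[m,2],[1,99]).round(3))
    D=np.hypot(X[:,0]-.451,X[:,1]-.430)
    for a,b in ((.04,.06),(.06,.08),(.08,.1),(.1,.13),(.13,.16),(.16,.2),(.2,.25)):
        m=(D>a)&(D<b)&(X[:,2]>.15)
        if m.sum(): i=np.nonzero(m)[0][X[m,2].argmax()]; print(n,a,"zmax",X[i].round(3))
E
```

```text
top wall x [0.25343493 0.31722895] ymax [0.22284748 0.22495824] z 0.8436107568028217
top arm r 0.2 lat [-0.182  0.039] z [0.729 0.785]
top arm r 0.25 lat [-0.071  0.027] z [0.71 0.77]
top arm r 0.3 lat [-0.07   0.027] z [0.696 0.753]
top arm r 0.35 lat [-0.071  0.028] z [0.682 0.738]
top arm r 0.4 lat [-0.069  0.027] z [0.662 0.722]
top arm r 0.45 lat [-0.068  0.026] z [0.636 0.706]
top arm r 0.5 lat [-0.079  0.034] z [0.606 0.686]
top arm r 0.55 lat [-0.08   0.038] z [0.609 0.662]
top arm r 0.6 lat [-0.08   0.036] z [0.594 0.62 ]
top arm r 0.65 lat [-0.084  0.042] z [0.343 0.623]
top arm r 0.7 lat [-0.084  0.044] z [0.584 0.622]
top 0.04 zmax [0.494 0.424 0.192]
top 0.06 zmax [0.444 0.49  0.189]
top 0.08 zmax [0.474 0.517 0.185]
top 0.1 zmax [0.543 0.387 0.178]
top 0.2 zmax [0.317 0.224 0.84 ]
side wall x [0.25478123 0.31907952] ymax [0.22408224 0.22592672] z 0.8381611903588524
side arm r 0.2 lat [-0.183  0.043] z [0.715 0.783]
side arm r 0.25 lat [-0.066  0.029] z [0.704 0.769]
side arm r 0.3 lat [-0.064  0.028] z [0.683 0.753]
side arm r 0.35 lat [-0.065  0.028] z [0.675 0.738]
side arm r 0.4 lat [-0.066  0.028] z [0.658 0.721]
side arm r 0.45 lat [-0.068  0.026] z [0.652 0.705]
side arm r 0.5 lat [-0.072  0.035] z [0.591 0.686]
side arm r 0.55 lat [-0.08   0.037] z [0.606 0.663]
side arm r 0.6 lat [-0.079  0.036] z [0.597 0.617]
side arm r 0.65 lat [-0.076  0.044] z [0.254 0.622]
side arm r 0.7 lat [-0.077  0.042] z [0.317 0.62 ]
side 0.04 zmax [0.424 0.461 0.188]
side 0.06 zmax [0.443 0.491 0.184]
side 0.08 zmax [0.448 0.516 0.184]
side 0.1 zmax [0.551 0.409 0.173]
side 0.2 zmax [0.32  0.222 0.838]
```

The forearm clears the wall by roughly 13 mm at the grasp azimuth, and nothing near the ring is higher than it. I'll move above the ring with the finger axis at about 10°.

apply_moves(
  increments=[
    [0,0,30,0,0,0,1],
    [0,0,30,0,0,0,1],
    [33,-25,0,0,0,-7.4,1],
    [33,-25,0,0,0,-7.4,1],
    [33,-25,0,0,0,-7.4,1],
    [33,-25,0,0,0,-7.4,1],
    [33,-25,0,0,0,-7.4,1],
    [33,-25,0,0,0,-7.4,1],
    [33,-25,0,0,0,-7.4,1],
    [33,-25,0,0,0,-7.4,1],
    [33,-25,0,0,0,-7.4,1],
    [0,0,0,0,0,0,1],
  ],
  squeeze=80,
)

```text
time: 1.3
eef_pos: [0.4569, 0.4281, 0.2683]
eef_rot: [2.027, 2.398, -0.002]
contact_force: [-0.0, -0.9, 0.4]
width: 0.0851
finger_force: 0.0
```

```bash
cat >> h.py <<'E'
from scipy.spatial.transform import Rotation as Rot
def show():
    s=state(); m=Rot.from_rotvec(s["eef_rot"]).as_matrix()
    print("t",round(s["time"],2),"p",(s["eef_pos"]*1e3).round(1),"yaw",np.degrees(np.arctan2(m[1,1],m[0,1])).round(2),"tilt",m[:2,2].round(3),"j",s["joints"].round(2),"F",s["contact_force"].round(1),"M",s["moment"].round(3),"w",round(s["width"]*1e3,1),"g",round(s["finger_force"],1))
E
python3 - <<'E'
from h import *
show()
im,d=eyes.get_image("wrist"); cv2.imwrite("pics/w1.png",im[...,::-1]); np.save("pics/w1.npy",d)
im,d=eyes.get_image("side"); cv2.imwrite("pics/s1.png",im[...,::-1])
E
```

```text
t 1.3 p [456.9 428.1 268.3] yaw 9.59 tilt [ 0.001 -0.002] j [ 0.71  0.14  1.64 -0.    1.36  0.55] F [-0.  -0.9  0.4] M [-0.052  0.009 -0.041] w 85.1 g 0.0
```

View pics/w1.png

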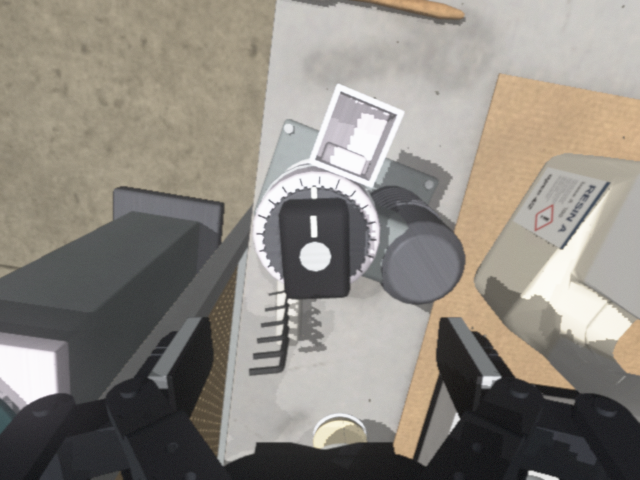

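View pics/s1.png

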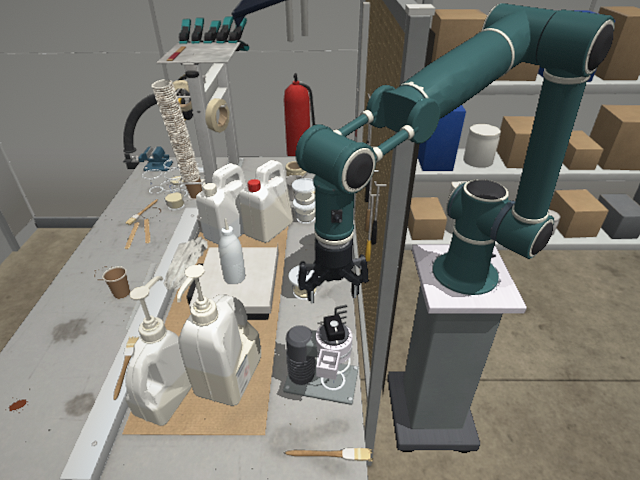

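The wrist view shows the block's disc at (315,256), with block-top corners at about (281,200), (346,199), (350,297) and (283,297). The block is aligned with the picture, and the side view shows the arm clear of the wall. Now I'll compute the axis.

```bash
python3 - <<'E'
from h import *
d=np.load("pics/w1.npy")
print("disc z",world("wrist",315,256,z=.223),world("wrist",315,256,d=d[256,315]))
c=[world("wrist",*p,z=.223) for p in ((281,200),(346,199),(350,297),(283,297))]
print(np.mean(c,0)); 
for a,b in ((1,2),(0,3),(0,1),(3,2)):
    m=c[a]-c[b]; print(np.linalg.norm(m).round(4),np.degrees(np.arctan2(m[1],m[0])).round(1))
# dial circle fit: skirt/head rim
im=cv2.imread("pics/w1.png"); u,v=315,240
cv2.imwrite("pics/w1c.png",cv2.resize(im[150:310,230:430],None,fx=3.7,fy=3.7,interpolation=cv2.INTER_CUBIC))
# block top points by depth
c_=eyes.camera_info("wrist"); vv,uu=np.nonzero(d>0); r=np.linalg.inv(c_["mtx"])@np.c_[uu,vv,np.ones(len(uu))].T
X=((r*d[vv,uu]).T-c_["t"])@c_["R"]
B=X[(abs(X[:,2]-.223)<.006)&(np.hypot(X[:,0]-.451,X[:,1]-.43)<.05)]
print(len(B),B.mean(0),cv2.minAreaRect((B[:,:2]*1e3).astype(np.float32)))
E
```

```text
disc z [0.44697878 0.43298701 0.223     ] [0.44690892 0.43368619 0.22489907]
[0.44642361 0.4364458  0.223     ]
0.0596 103.3
0.0589 99.2
0.0358 -169.1
0.04 -169.9
6374 [0.44661615 0.43630852 0.22387536] ((446.8429870605469, 434.0906066894531), (40.172061920166016, 57.39765548706055), 12.190889358520508)
```

View pics/w1c.png

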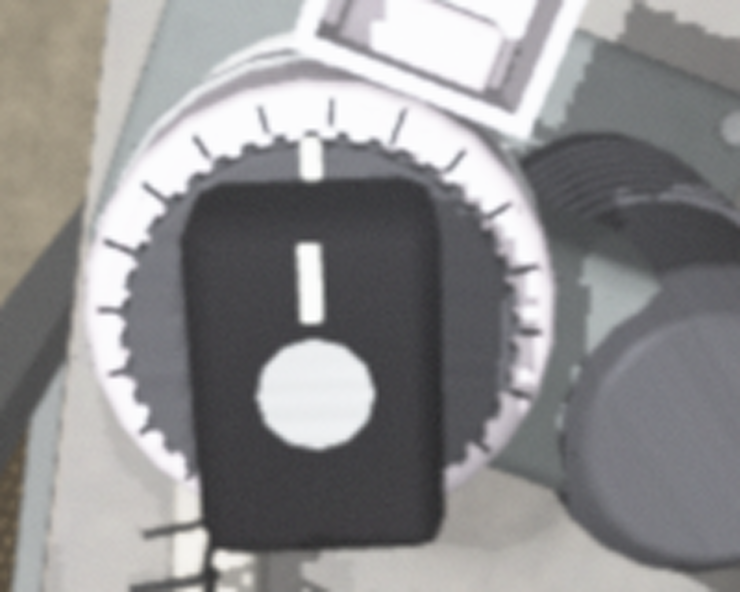

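The crop shows the block with rounded corners, the disc at its centre, and the pointer line toward the hopper. The axis is at about (0.448, 0.4325) and the long axis at about 101.5°. I'll correct laterally, then start down.

apply_moves(
  increments=[
    [-4,2,0,0,0,1,1],
    [-4,2,0,0,0,1,1],
    [0,0,-10,0,0,0,1],
    [0,0,-10,0,0,0,1],
    [0,0,-10,0,0,0,1],
    [0,0,0,0,0,0,1],
    [0,0,0,0,0,0,1],
  ],
)

```text
time: 2.1
eef_pos: [0.445, 0.4353, 0.2381]
eef_rot: [-1.977, -2.441, 0.003]
contact_force: [-0.7, 0.2, 0.0]
width: 0.0853
finger_force: 0.0
```

```bash
python3 -c "from h import *; show()"
```

```text
t 2.1 p [445.  435.3 238.1] yaw 12.01 tilt [-0.001 -0.001] j [ 0.73  0.15  1.69 -0.    1.31  0.52] F [-0.7  0.2  0. ] M [ 0.06  -0.019  0.034] w 85.3 g 0.0
```

The earlier reading was taken mid-swing. Corrected for that, the wrist estimate agrees with side and top: (0.451, 0.430). I'll shift, let it settle and re-measure.

apply_moves(
  increments=[
    [3,-3,0,0,0,0,1],
    [3,-2.5,0,0,0,0,1],
    [0,0,0,0,0,0,1],
    [0,0,0,0,0,0,1],
    [0,0,0,0,0,0,1],
  ],
)

```text
time: 2.6
eef_pos: [0.4515, 0.4301, 0.2393]
eef_rot: [-1.977, -2.441, -0.0]
contact_force: [-0.3, 0.0, 0.1]
width: 0.0855
finger_force: 0.0
```

```bash
python3 - <<'E'
from h import *
show()
c_=eyes.camera_info("wrist"); im,d=eyes.get_image("wrist"); cv2.imwrite("pics/w2.png",im[...,::-1]); show()
vv,uu=np.nonzero(d>0); r=np.linalg.inv(c_["mtx"])@np.c_[uu,vv,np.ones(len(uu))].T
X=((r*d[vv,uu]).T-c_["t"])@c_["R"]
B=X[(abs(X[:,2]-.223)<.006)&(np.hypot(X[:,0]-.451,X[:,1]-.43)<.05)]
print(len(B),B.mean(0),cv2.minAreaRect((B[:,:2]*1e3).astype(np.float32)))
g=im.min(2); k=(np.abs(X[:,2]-.223)<.006)&(np.hypot(X[:,0]-.451,X[:,1]-.43)<.03)&(g[vv,uu]>150)
print("white",X[k].mean(0), np.median(X[k],0))
E
```

```text
t 2.6 p [451.5 430.1 239.3] yaw 11.99 tilt [0. 0.] j [0.72 0.15 1.68 0.   1.31 0.51] F [-0.3  0.   0.1] M [ 0.008 -0.088  0.014] w 85.5 g 0.0
t 2.65 p [451.5 430.1 239.2] yaw 12.0 tilt [0. 0.] j [0.72 0.15 1.68 0.   1.31 0.51] F [ 0.3  0.1 -0. ] M [ 0.016  0.004 -0.012] w 85.3 g 0.0
8072 [0.44968758 0.43381913 0.22375369] ((450.2682800292969, 431.05841064453125), (40.045188903808594, 58.20844268798828), 11.820353507995605)
white [0.44958315 0.43355535 0.2247596 ] [0.44885552 0.43218963 0.22476912]
```

The block is at (450.3, 431.1), closing axis 11.8°, which matches the tool yaw of 12.0°. I'll descend and grip.

apply_moves(
  increments=[
    [-1,1,-10,0,0,0,1],
    [0,0,-10,0,0,0,1],
    [0,0,-10,0,0,0,1],
    [0,0,-10,0,0,0,1],
    [0,0,-2,0,0,0,1],
    [0,0,0,0,0,0,0.6],
    [0,0,0,0,0,0,0.3],
    [0,0,0,0,0,0,0.3],
    [0,0,0,0,0,0,0.3],
    [0,0,0,0,0,0,0.3],
    [0,0,0,0,0,0,0.3],
    [0,0,0,0,0,0,0.3],
  ],
  squeeze=80,
)

```text
time: 3.85
eef_pos: [0.451, 0.4316, 0.1987]
eef_rot: [1.977, 2.441, 0.003]
contact_force: [-1.4, -0.9, 5.6]
width: 0.0341
finger_force: 79.2
```

```bash
python3 -c "from h import *; show()"
```

```text
t 3.85 p [451.  431.6 198.7] yaw 12.0 tilt [0.002 0.001] j [ 0.72  0.17  1.73 -0.    1.23  0.51] F [-1.4 -0.9  5.6] M [-0.222  0.059 -0.019] w 34.1 g 79.2
```

The width reads 34 mm, not 40, and there is 5.6 N upward, so the tips likely touch the skirt. I'll reopen, rise 4 mm and grip again.

apply_moves(
  increments=[
    [0,0,0,0,0,0,0.7],
    [0,0,2,0,0,0,0.7],
    [0,0,2,0,0,0,0.7],
    [0,0,0,0,0,0,0.7],
    [0,0,0,0,0,0,0.3],
    [0,0,0,0,0,0,0.3],
    [0,0,0,0,0,0,0.3],
    [0,0,0,0,0,0,0.3],
    [0,0,0,0,0,0,0.3],
  ],
)

```text
time: 4.75
eef_pos: [0.4504, 0.4311, 0.201]
eef_rot: [-1.977, -2.442, 0.0]
contact_force: [-0.5, -1.0, 0.0]
width: 0.0256
finger_force: 0.0
```

```bash
python3 - <<'E'
from h import *
show()
im,d=eyes.get_image("wrist"); a=im
im,_=eyes.get_image("side"); b=cv2.resize(im[250:370,260:420],None,fx=4,fy=4,interpolation=cv2.INTER_CUBIC)
cv2.imwrite("pics/g1.png",np.hstack([cv2.resize(a[100:480],(400,240)),cv2.resize(b,(400,300))[:240]])[...,::-1])
E
```

```text
t 4.75 p [450.4 431.1 201. ] yaw 12.0 tilt [-0. -0.] j [0.72 0.17 1.73 0.   1.24 0.51] F [-0.5 -1.   0. ] M [ 0.01  -0.023 -0.068] w 25.6 g 0.0
```

View pics/g1.png

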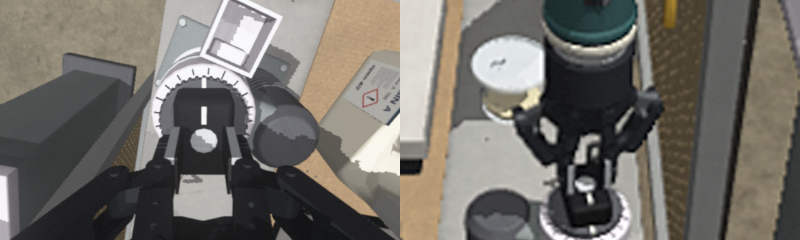

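The picture shows the fingers straddling the disc, but they shut to 25.6 mm with no force, narrower than the block. The pads therefore seem to be above the block top. I'll measure their heights from depth.

```bash
python3 - <<'E'
from h import *
a=np.radians(12); e=np.array([np.cos(a),np.sin(a)]); l=np.array([-e[1],e[0]])
for n in ("side","wrist"):
    c=eyes.camera_info(n); im,d=eyes.get_image(n); np.save(f"pics/{n}_g.npy",d)
    v,u=np.nonzero(d>0); r=np.linalg.inv(c["mtx"])@np.c_[u,v,np.ones(len(u))].T
    X=((r*d[v,u]).T-c["t"])@c["R"]; q=X[:,:2]-[.4505,.431]; s=q@e*1e3; t=q@l*1e3
    print(n,c["t"] if n=="side" else "")
    for b in range(-45,45,5):
        m=(s>b)&(s<b+5)&(abs(t)<12)&(X[:,2]>.17)&(X[:,2]<.30)
        if m.sum(): print(b,m.sum(),"z",np.histogram(X[m,2]*1e3,bins=range(170,300,10))[0])
E
```

```text
side [0.50031955 0.12026051 1.47216158]
-45 40 z [ 0  1  0  0  0  0  0  0  0  0  7 11]
-40 46 z [ 0 16  0  0  0  0  0  0  0  0 12 15]
-35 42 z [ 0  5 10  0  0  0  0  0  0  1 16 10]
-30 31 z [ 0  0 15  0  0  0  0  0  1  3 12  0]
-25 32 z [0 0 4 0 0 0 4 8 5 5 4 2]
-20 27 z [0 0 0 0 1 4 5 3 4 4 5 1]
-15 74 z [ 0  0  0  0  0 13 11 11 13 16  5  3]
-10 21 z [ 0  0  0  0  0 17  0  0  0  0  0  0]
-5 21 z [ 0  0  0  0  0 19  0  0  0  0  0  0]
0 19 z [ 0  0  0  0  0 18  0  0  0  0  0  0]
5 20 z [ 0  0  0  0  0 18  0  0  0  0  0  0]
10 16 z [0 0 0 0 1 7 2 3 1 1 1 0]
15 40 z [0 0 0 0 0 6 8 4 9 5 6 2]
20 73 z [ 0  0 13  4  8  4  6  6  5  3  9  6]
25 71 z [ 0  0 17  0  0  0  6  8  6  8 19  5]
30 37 z [ 0  2 20  0  0  0  0  0  0  1 13  1]
35 42 z [ 0 18  5  0  0  0  0  0  0  0  8 11]
40 50 z [ 9 17  0  0  0  0  0  0  0  1  6  9]
wrist 
-45 2258 z [  0 154   0   0   0   0   0   0   0   0  46 795]
-40 2165 z [   0  338    2    0    0    0    0    0    0    8   32 1737]
-35 1866 z [   0   21  368    0    0    0    0    0    0  111 1021  345]
-30 893 z [  0   0 428   0   0   0  49  90  78  44 202   2]
-25 545 z [  0   0 124   0   1   1 122 162 124   3   5   3]
-20 807 z [  0   0   0   0   0  82  94 110 129 342  49   1]
-15 1507 z [  0   0   0   0   0 532 142 173 218 310  27   9]
-10 837 z [  0   0   0   0   0 627   0   0   0   0   0   0]
-5 725 z [  0   0   0   0   0 616   0   0   0   0   0   0]
0 742 z [  0   0   0   0   0 613   0   0   0   0   0   0]
5 856 z [  0   0   0   0   0 631   0   0   0   0   0   0]
10 1692 z [  0   0   0   0   0 357 165 201 265 594  76  12]
15 361 z [ 0  0  0  0  6 64 75 78 88 46  2  2]
20 659 z [  0   0 148   0   0   0 146 211 153   0   0   1]
25 1119 z [  0   0 448   0   0   0   9  27  23  79 522  11]
30 2011 z [  0  29 337   0   0   0   0   0   0  79 776 790]
35 2153 z [   0  356    0    0    0    0    0    0    0    0    1 1552]
40 1932 z [  0 112   0   0   0   0   0   0   0   0 108 637]
```

The finger tips are actually at z ≈ 0.225 with the TCP at 0.201, so my first grip only caught the block's rounded top edge. I'll open, go down 21 mm and grip.

apply_moves(
  increments=[
    [0,0,0,0,0,0,0.9],
    [0,0,0,0,0,0,0.9],
    [0,0,0,0,0,0,0.9],
    [0,0,-7,0,0,0,0.9],
    [0,0,-7,0,0,0,0.9],
    [0,0,-7,0,0,0,0.9],
    [0,0,0,0,0,0,0.9],
    [0,0,0,0,0,0,0.35],
    [0,0,0,0,0,0,0.35],
    [0,0,0,0,0,0,0.35],
    [0,0,0,0,0,0,0.35],
    [0,0,0,0,0,0,0.35],
  ],
)

```text
time: 6.15
eef_pos: [0.4509, 0.4314, 0.1809]
eef_rot: [1.977, 2.441, 0.002]
contact_force: [0.5, -0.5, 2.9]
width: 0.038
finger_force: 82.3
```

```bash
python3 -c "from h import *; show()"
```

```text
t 6.15 p [450.9 431.4 180.9] yaw 12.0 tilt [0.001 0.001] j [ 0.72  0.19  1.75 -0.    1.2   0.51] F [ 0.5 -0.5  2.9] M [-0.12  -0.02   0.023] w 38.0 g 82.3
```

It's a good grip: 38 mm, 82 N, little side force. First I'll turn one click clockwise.

apply_moves(
  increments=[
    [0,0,0,0,0,-3,0.35],
    [0,0,0,0,0,-3,0.35],
    [0,0,0,0,0,-3,0.35],
  ],
)

```text
time: 6.45
eef_pos: [0.4511, 0.4315, 0.1809]
eef_rot: [2.164, 2.277, 0.003]
contact_force: [2.5, 0.4, 3.0]
width: 0.0384
finger_force: 82.5
```

```bash
python3 -c "from h import *; show()"
```

```text
t 6.45 p [451.1 431.5 180.9] yaw 2.91 tilt [0.002 0.001] j [ 0.72  0.19  1.75 -0.    1.2   0.67] F [2.5 0.4 3. ] M [-0.018 -0.016  0.156] w 38.4 g 82.5
```

apply_moves(
  increments=[
    [0,0,0,0,0,-3,0.35],
    [0,0,0,0,0,-3,0.35],
    [0,0,0,0,0,-3,0.35],
    [0,0,0,0,0,0,0.35],
    [0,0,0,0,0,0,0.35],
  ],
)

```text
time: 6.95
eef_pos: [0.4514, 0.4315, 0.1809]
eef_rot: [2.333, 2.103, 0.004]
contact_force: [2.7, 0.1, 3.7]
width: 0.0386
finger_force: 82.5
```

```bash
python3 -c "from h import *; show()"
```

```text
t 6.95 p [451.4 431.5 180.9] yaw -5.94 tilt [0.002 0.001] j [ 0.72  0.19  1.75 -0.    1.2   0.83] F [2.7 0.1 3.7] M [-0.031 -0.398 -0.006] w 38.6 g 82.5
```

Torque reads 0.156 N m mid-click and about 0 in the click, which is the expected pattern. Three more clicks with this grasp.

apply_moves(
  increments=[
    [0,0,0,0,0,-4.5,0.35],
    [0,0,0,0,0,-4.5,0.35],
    [0,0,0,0,0,-4.5,0.35],
    [0,0,0,0,0,-4.5,0.35],
    [0,0,0,0,0,-4.5,0.35],
    [0,0,0,0,0,-4.5,0.35],
    [0,0,0,0,0,-4.5,0.35],
    [0,0,0,0,0,-4.5,0.35],
    [0,0,0,0,0,0,0.35],
    [0,0,0,0,0,0,0.35],
  ],
)

```text
time: 7.95
eef_pos: [0.4522, 0.4311, 0.1809]
eef_rot: [2.869, 1.279, 0.006]
contact_force: [4.4, -1.2, 2.9]
width: 0.0382
finger_force: 82.5
```

```bash
python3 -c "from h import *; show()"
```

```text
t 7.95 p [452.2 431.1 180.9] yaw -41.95 tilt [0.004 0.001] j [ 0.72  0.19  1.75 -0.    1.2   1.46] F [ 4.4 -1.2  2.9] M [-0.085 -0.783 -0.09 ] w 38.2 g 82.5
```

apply_moves(
  increments=[
    [0,0,0,0,0,-4.5,0.35],
    [0,0,0,0,0,-4.5,0.35],
    [0,0,0,0,0,-4.5,0.35],
    [0,0,0,0,0,-4.5,0.35],
    [0,0,0,0,0,0,0.35],
    [0,0,0,0,0,0,0.35],
  ],
)

```text
time: 8.55
eef_pos: [0.4525, 0.4308, 0.1809]
eef_rot: [3.033, 0.814, 0.006]
contact_force: [6.6, -1.3, 3.5]
width: 0.0383
finger_force: 82.5
```

```bash
python3 -c "from h import *; show()"
```

```text
t 8.55 p [452.5 430.8 180.9] yaw -59.95 tilt [0.004 0.   ] j [ 0.72  0.19  1.75 -0.    1.2   1.77] F [ 6.6 -1.3  3.5] M [-0.163 -0.885 -0.054] w 38.3 g 82.5
```

Four clicks are done, with no touch yet. I'll release, rise, turn back 180° and regrip.

apply_moves(
  increments=[
    [0,0,0,0,0,0,1],
    [0,0,0,0,0,0,1],
    [0,0,0,0,0,0,1],
    [0,0,0,0,0,0,1],
    [1,0,15,0,0,0,1],
    [0,0,15,0,0,0,1],
    [0,0,15,0,0,0,1],
    [0,0,0,0,0,8,1],
    [0,0,0,0,0,8,1],
    [0,0,0,0,0,8,1],
    [0,0,0,0,0,8,1],
    [0,0,0,0,0,8,1],
  ],
)

```text
time: 9.75
eef_pos: [0.4519, 0.4317, 0.2273]
eef_rot: [-2.568, -1.809, -0.004]
contact_force: [0.1, -0.4, 0.1]
width: 0.0857
finger_force: 0.0
```

apply_moves(
  increments=[
    [0,0,0,0,0,8,1],
    [0,0,0,0,0,8,1],
    [0,0,0,0,0,8,1],
    [0,0,0,0,0,8,1],
    [0,0,0,0,0,8,1],
    [0,0,0,0,0,8,1],
    [0,0,0,0,0,8,1],
    [0,0,0,0,0,8,1],
    [0,0,0,0,0,8,1],
    [0,0,0,0,0,8,1],
    [0,0,0,0,0,8,1],
    [0,0,0,0,0,8,1],
  ],
)

```text
time: 10.95
eef_pos: [0.452, 0.4316, 0.2273]
eef_rot: [0.374, 3.118, 0.003]
contact_force: [0.2, -0.7, -0.5]
width: 0.0854
finger_force: 0.0
```

apply_moves(
  increments=[
    [0,0,0,0,0,8,1],
    [0,0,0,0,0,8,1],
    [0,0,0,0,0,8,1],
    [0,0,0,0,0,8,1],
    [0,0,0,0,0,8,1],
    [0,0,0,0,0,4,1],
    [0,0,0,0,0,0,1],
    [0,0,0,0,0,0,1],
    [0,0,0,0,0,0,1],
  ],
)

```text
time: 11.85
eef_pos: [0.4516, 0.4313, 0.2259]
eef_rot: [-0.811, 3.034, 0.001]
contact_force: [-0.4, -0.6, 0.4]
width: 0.085
finger_force: 0.0
```

```bash
python3 - <<'E'
from h import *
show()
c_=eyes.camera_info("wrist"); im,d=eyes.get_image("wrist"); cv2.imwrite("pics/w3.png",im[...,::-1])
vv,uu=np.nonzero(d>0); r=np.linalg.inv(c_["mtx"])@np.c_[uu,vv,np.ones(len(uu))].T
X=((r*d[vv,uu]).T-c_["t"])@c_["R"]
B=X[(abs(X[:,2]-.223)<.006)&(np.hypot(X[:,0]-.451,X[:,1]-.43)<.05)]
print(len(B),B.mean(0),cv2.minAreaRect((B[:,:2]*1e3).astype(np.float32)))
E
```

```text
t 11.85 p [451.6 431.3 225.9] yaw 119.93 tilt [0.001 0.001] j [ 0.72  0.16  1.7   0.    1.28 -1.37] F [-0.4 -0.6  0.4] M [ 0.031  0.032 -0.017] w 85.0 g 0.0
9172 [0.44700575 0.42912686 0.22373004] ((449.3304443359375, 430.49072265625), (57.52202224731445, 40.19417190551758), 29.824857711791992)
```

The block's closing axis measures 119.8°, so the ring turned exactly 4 clicks. I'll descend and regrip.

apply_moves(
  increments=[
    [0,-1,-10,0,0,0,1],
    [0,0,-10,0,0,0,1],
    [0,0,-10,0,0,0,1],
    [0,0,-10,0,0,0,1],
    [0,0,-5,0,0,0,1],
    [0,0,0,0,0,0,0.35],
    [0,0,0,0,0,0,0.35],
    [0,0,0,0,0,0,0.35],
    [0,0,0,0,0,0,0.35],
    [0,0,0,0,0,0,0.35],
    [0,0,0,0,0,0,0.35],
  ],
)

```text
time: 13.0
eef_pos: [0.4519, 0.4304, 0.1812]
eef_rot: [-0.813, 3.033, 0.001]
contact_force: [-0.5, -1.9, 5.2]
width: 0.0382
finger_force: 82.6
```

```bash
python3 -c "from h import *; show()"
```

```text
t 13.0 p [451.9 430.4 181.2] yaw 120.0 tilt [0.001 0.001] j [ 0.72  0.19  1.75 -0.    1.2  -1.37] F [-0.5 -1.9  5.2] M [-0.221  0.129  0.006] w 38.2 g 82.6
```

apply_moves(
  increments=[
    [0,0,0,0,0,-3,0.35],
    [0,0,0,0,0,-3,0.35],
    [0,0,0,0,0,0,0.35],
  ],
)

```text
time: 13.3
eef_pos: [0.4519, 0.4304, 0.1812]
eef_rot: [-0.652, 3.072, 0.001]
contact_force: [0.5, -1.9, 5.3]
width: 0.0381
finger_force: 83.0
```

```bash
python3 -c "from h import *; show()"
```

```text
t 13.3 p [451.9 430.4 181.2] yaw 113.97 tilt [0.001 0.001] j [ 0.72  0.19  1.75 -0.    1.2  -1.27] F [ 0.5 -1.9  5.3] M [-0.239  0.169 -0.055] w 38.1 g 83.0
```

apply_moves(
  increments=[
    [0,0,0,0,0,-3,0.35],
    [0,0,0,0,0,-3,0.35],
    [0,0,0,0,0,-3,0.35],
    [0,0,0,0,0,-3,0.35],
    [0,0,0,0,0,0,0.35],
  ],
)

```text
time: 13.8
eef_pos: [0.4519, 0.4302, 0.1812]
eef_rot: [-0.327, 3.123, 0.001]
contact_force: [0.2, -3.3, 5.8]
width: 0.0387
finger_force: 82.9
```

```bash
python3 -c "from h import *; show()"
```

```text
t 13.8 p [451.9 430.2 181.2] yaw 101.97 tilt [0.001 0.001] j [ 0.72  0.19  1.75 -0.    1.2  -1.06] F [ 0.2 -3.3  5.8] M [-0.339  0.12  -0.047] w 38.7 g 82.9
```

Five clicks, at rest torque. From here I go in small steps and check the torque.

apply_moves(
  increments=[
    [0,0,0,0,0,-2.5,0.35],
    [0,0,0,0,0,-2.5,0.35],
    [0,0,0,0,0,0,0.35],
  ],
)

```text
time: 14.1
eef_pos: [0.4519, 0.4302, 0.1812]
eef_rot: [-0.192, 3.134, 0.001]
contact_force: [-0.8, -2.6, 5.4]
width: 0.0382
finger_force: 82.9
```

```bash
python3 -c "from h import *; show()"
```

```text
t 14.1 p [451.9 430.2 181.2] yaw 97.0 tilt [0.001 0.   ] j [ 0.72  0.19  1.75 -0.    1.2  -0.97] F [-0.8 -2.6  5.4] M [-0.212  0.129  0.157] w 38.2 g 82.9
```

apply_moves(
  increments=[
    [0,0,0,0,0,-2.5,0.35],
    [0,0,0,0,0,0,0.35],
  ],
)

```text
time: 14.3
eef_pos: [0.4519, 0.4301, 0.1812]
eef_rot: [-0.122, 3.138, 0.001]
contact_force: [-1.0, -2.6, 4.7]
width: 0.0381
finger_force: 83.0
```

```bash
python3 -c "from h import *; show(); show()"
```

```text
t 14.3 p [451.9 430.1 181.2] yaw 94.46 tilt [0.001 0.   ] j [ 0.72  0.19  1.75 -0.    1.2  -0.93] F [-1.  -2.6  4.7] M [-0.354  0.091 -0.221] w 38.1 g 83.0
t 14.3 p [451.9 430.1 181.2] yaw 94.46 tilt [0.001 0.   ] j [ 0.72  0.19  1.75 -0.    1.2  -0.93] F [-1.  -2.6  4.7] M [-0.354  0.091 -0.221] w 38.1 g 83.0
```

apply_moves(
  increments=[
    [0,0,0,0,0,-2.5,0.35],
    [0,0,0,0,0,0,0.35],
  ],
)

```text
time: 14.5
eef_pos: [0.4519, 0.4301, 0.1812]
eef_rot: [-0.053, 3.14, 0.0]
contact_force: [-0.1, -2.7, 5.4]
width: 0.0382
finger_force: 83.0
```

```bash
python3 -c "from h import *; show()"
```

```text
t 14.5 p [451.9 430.1 181.2] yaw 91.95 tilt [0.001 0.   ] j [ 0.72  0.19  1.75 -0.    1.2  -0.88] F [-0.1 -2.7  5.4] M [-0.46   0.136 -0.384] w 38.2 g 83.0
```

The torque reversed and now pulls on, so this is a click and not the touch. I'll go on to click 6 (yaw 84) and probe beyond it.

apply_moves(
  increments=[
    [0,0,0,0,0,-2.6,0.35],
    [0,0,0,0,0,-2.6,0.35],
    [0,0,0,0,0,-2.8,0.35],
    [0,0,0,0,0,0,0.35],
    [0,0,0,0,0,0,0.35],
  ],
)

```text
time: 15.0
eef_pos: [0.4519, 0.43, 0.1812]
eef_rot: [0.164, 3.136, 0.0]
contact_force: [-0.3, -2.7, 5.8]
width: 0.0385
finger_force: 83.0
```

```bash
python3 -c "from h import *; show()"
```

```text
t 15.0 p [451.9 430.  181.2] yaw 84.03 tilt [0.001 0.   ] j [ 0.72  0.19  1.75 -0.    1.2  -0.75] F [-0.3 -2.7  5.8] M [-0.459  0.09  -0.099] w 38.5 g 83.0
```

apply_moves(
  increments=[
    [0,0,0,0,0,-2.5,0.35],
    [0,0,0,0,0,0,0.35],
  ],
)

```text
time: 15.2
eef_pos: [0.452, 0.4299, 0.1812]
eef_rot: [0.232, 3.132, 0.0]
contact_force: [-0.4, -2.5, 5.2]
width: 0.0383
finger_force: 83.0
```

```bash
python3 -c "from h import *; show()"
```

```text
t 15.2 p [452.  429.9 181.2] yaw 81.52 tilt [ 0.001 -0.   ] j [ 0.72  0.19  1.75 -0.    1.2  -0.7 ] F [-0.4 -2.5  5.2] M [-0.549  0.08   0.177] w 38.3 g 83.0
```

apply_moves(
  increments=[
    [0,0,0,0,0,-2.5,0.35],
    [0,0,0,0,0,0,0.35],
  ],
)

```text
time: 15.4
eef_pos: [0.452, 0.4299, 0.1812]
eef_rot: [0.299, 3.126, -0.0]
contact_force: [0.2, -2.0, 6.3]
width: 0.0386
finger_force: 83.0
```

```bash
python3 -c "from h import *; show()"
```

```text
t 15.4 p [452.  429.9 181.2] yaw 79.06 tilt [ 0.002 -0.   ] j [ 0.72  0.19  1.75 -0.    1.2  -0.66] F [ 0.2 -2.   6.3] M [-0.697  0.158  0.411] w 38.6 g 83.0
```

apply_moves(
  increments=[
    [0,0,0,0,0,-1.5,0.35],
    [0,0,0,0,0,0,0.35],
  ],
)

```text
time: 15.6
eef_pos: [0.4519, 0.4298, 0.1812]
eef_rot: [0.339, 3.122, -0.001]
contact_force: [-0.9, -1.9, 5.9]
width: 0.0386
finger_force: 83.0
```

```bash
python3 -c "from h import *; show()"
```

```text
t 15.6 p [451.9 429.8 181.2] yaw 77.62 tilt [ 0.002 -0.001] j [ 0.72  0.19  1.75 -0.    1.2  -0.63] F [-0.9 -1.9  5.9] M [-0.796  0.139  0.633] w 38.6 g 83.0
```

apply_moves(
  increments=[
    [0,0,0,0,0,-1,0.35],
    [0,0,0,0,0,0,0.35],
  ],
)

```text
time: 15.8
eef_pos: [0.4519, 0.4298, 0.1812]
eef_rot: [0.365, 3.119, -0.001]
contact_force: [0.0, -1.6, 6.7]
width: 0.0386
finger_force: 83.0
```

```bash
python3 -c "from h import *; show()"
```

```text
t 15.8 p [451.9 429.8 181.2] yaw 76.65 tilt [ 0.002 -0.001] j [ 0.72  0.19  1.75 -0.    1.2  -0.62] F [ 0.  -1.6  6.7] M [-0.797  0.089  0.773] w 38.6 g 83.0
```

At 0.77 N m, growing without a drop and well above a click's 0.4, this is the touch, on the click at yaw 84 (6 clicks from the start). I'll back off counter-clockwise to yaw 84 + 72 = 156.

apply_moves(
  increments=[
    [0,0,0,0,0,3.5,0.35],
    [0,0,0,0,0,4,0.35],
    [0,0,0,0,0,4,0.35],
    [0,0,0,0,0,4,0.35],
    [0,0,0,0,0,4,0.35],
    [0,0,0,0,0,4,0.35],
    [0,0,0,0,0,4,0.35],
    [0,0,0,0,0,4,0.35],
    [0,0,0,0,0,4,0.35],
    [0,0,0,0,0,4,0.35],
    [0,0,0,0,0,4,0.35],
    [0,0,0,0,0,0,0.35],
  ],
)

```text
time: 17.0
eef_pos: [0.4518, 0.4304, 0.1812]
eef_rot: [-0.816, 3.032, 0.001]
contact_force: [-1.0, -1.2, 4.3]
width: 0.0383
finger_force: 82.9
```

```bash
python3 -c "from h import *; show()"
```

```text
t 17.0 p [451.8 430.4 181.2] yaw 120.12 tilt [0.001 0.001] j [ 0.72  0.19  1.75 -0.    1.2  -1.38] F [-1.  -1.2  4.3] M [-0.226  0.116  0.024] w 38.3 g 82.9
```

apply_moves(
  increments=[
    [0,0,0,0,0,4,0.35],
    [0,0,0,0,0,4,0.35],
    [0,0,0,0,0,4,0.35],
    [0,0,0,0,0,4,0.35],
    [0,0,0,0,0,4,0.35],
    [0,0,0,0,0,4,0.35],
    [0,0,0,0,0,4,0.35],
    [0,0,0,0,0,4,0.35],
    [0,0,0,0,0,4,0.35],
    [0,0,0,0,0,0,0.35],
    [0,0,0,0,0,0,0.35],
    [0,0,0,0,0,0,0.35],
  ],
)

```text
time: 18.2
eef_pos: [0.4515, 0.4307, 0.1812]
eef_rot: [-1.711, 2.633, 0.001]
contact_force: [-2.0, -0.3, 5.9]
width: 0.0381
finger_force: 82.9
```

```bash
python3 -c "from h import *; show()"
```

```text
t 18.2 p [451.5 430.7 181.2] yaw 156.04 tilt [0.001 0.001] j [ 0.72  0.19  1.75  0.    1.2  -2.  ] F [-2.  -0.3  5.9] M [-0.129  0.283  0.071] w 38.1 g 82.9
```

Yaw is 156.0 with torque near zero, so the ring rests in the click. I'll release, lift and check the angle.

apply_moves(
  increments=[
    [0,0,0,0,0,0,1],
    [0,0,0,0,0,0,1],
    [0,0,0,0,0,0,1],
    [0,0,0,0,0,0,1],
    [0,0,15,0,0,0,1],
    [0,0,15,0,0,0,1],
    [0,0,15,0,0,0,1],
    [0,0,15,0,0,0,1],
    [0,0,0,0,0,0,1],
    [0,0,0,0,0,0,1],
    [0,0,0,0,0,0,1],
  ],
)

```text
time: 19.3
eef_pos: [0.451, 0.4298, 0.2394]
eef_rot: [1.71, -2.634, 0.0]
contact_force: [-0.1, 0.1, -0.2]
width: 0.0855
finger_force: 0.0
```

```bash
python3 - <<'E'
from h import *
show()
c_=eyes.camera_info("wrist"); im,d=eyes.get_image("wrist"); cv2.imwrite("pics/w4.png",im[...,::-1])
vv,uu=np.nonzero(d>0); r=np.linalg.inv(c_["mtx"])@np.c_[uu,vv,np.ones(len(uu))].T
X=((r*d[vv,uu]).T-c_["t"])@c_["R"]
B=X[(abs(X[:,2]-.223)<.006)&(np.hypot(X[:,0]-.451,X[:,1]-.43)<.05)]
print(len(B),B.mean(0),cv2.minAreaRect((B[:,:2]*1e3).astype(np.float32)))
E
```

```text
t 19.3 p [451.  429.8 239.4] yaw 156.0 tilt [-0.001 -0.001] j [ 0.72  0.15  1.68 -0.    1.31 -2.  ] F [-0.1  0.1 -0.2] M [-0.011 -0.018 -0.009] w 85.5 g 0.0
8053 [0.44852457 0.42771959 0.22379054] ((449.5288391113281, 429.94525146484375), (57.2662353515625, 40.09593200683594), 66.07880401611328)
```

View pics/w4.png

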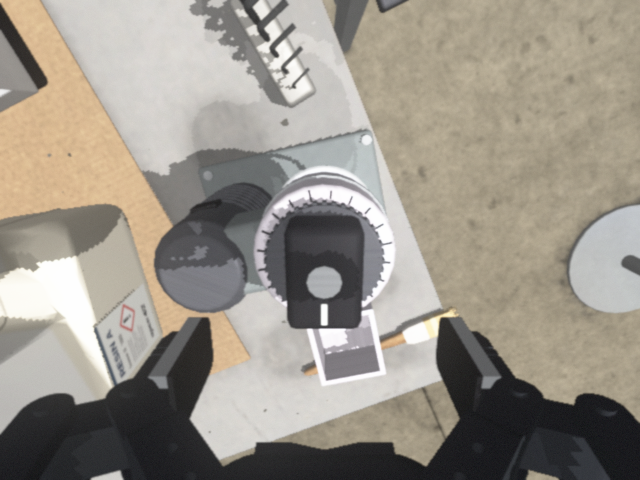

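The picture shows the ring released, with the pointer at (324,314) and its long axis at 66.1°. That is 36° (2 clicks) clockwise of the start, i.e. 6 closed and 4 backed off. The gripper is clear, so I'm handing in.

```bash
python3 -c "from station import workorder; print(workorder.job_done())"
```

```text
the job is handed in; nothing more can be done
None
```

The job is handed in: the burrs touched 6 clicks clockwise from the start (0.77 N m, still rising), and I then backed the ring off four clicks counter-clockwise and released it. A final picture shows it 2 clicks clockwise of where it began, as expected, with the gripper clear.

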